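# Pack the carved set into its fitted tray

## Task

Pack the four finished carvings (chevron bar, corner block with pyramids, flower rosette, turned finial) into the fitted tray, each standing right way up and flat on the floor of the pocket cut to its outline. Leave the uncarved bar and the uncarved disc where they lie on the bench, and do not tip any carving over on the way. The order is up to you.

Things in the scene. Friction and masses are not known exactly. Their poses are not given: they have to be found in the camera images.
- rail: Carved moulding piece: a bar 90 x 36 x 30 mm high (long side along its x), its top cut into a row of V-shaped chevron ridges. The sides are flat; grip it across the 36 mm. Pale wood, stands on the bench anywhere to the left or right of the tray at a random yaw. Origin: centre of its underside, z up.
- square: Carved corner block: 50 x 50 x 30 mm high, its top cut into four small stepped pyramids. Sides flat, square to its x and y. Pale wood, stands on the bench anywhere to the left or right of the tray at a random yaw. Origin: centre of its underside, z up.
- rosette: Carved rosette: a round disc 60 mm across and 24 mm high overall, its top carved as a flower of eight petals round a button. Grip it across its round rim. Pale wood, stands on the bench anywhere to the left or right of the tray at a random yaw. Origin: centre of its underside, z up.
- finial: Turned finial standing on its foot, 70 mm high: foot 38 mm across (0 to 12 mm up), waist 24 mm, a straight barrel 32 mm across from 30 to 50 mm up (grip it there), narrow neck and a 22 mm knob on top. Pale wood, stands on the bench anywhere to the left or right of the tray at a random yaw. Origin: centre of its underside, z up.
- blank_rail: Look-alike, to be left: an uncarved bar of the same 90 x 36 x 30 mm with a plain flat top. Pale wood, stands on the bench anywhere to the left or right of the tray at a random yaw. Origin: centre of its underside, z up.
- blank_disc: Look-alike, to be left: an uncarved disc 60 mm across and 24 mm high with a plain flat top. Pale wood, stands on the bench anywhere to the left or right of the tray at a random yaw. Origin: centre of its underside, z up.
- nest_rail: Nest board with the long pocket, 106 x 52 mm (long side along its x, for the 90 x 36 mm carved bar). Fixed plywood board 122 x 86 x 12 mm, long side along x; four lie two by two in a dark tray (260 x 188 mm, rim 16 mm, flush with the boards). Origin: centre of its underside, 4 mm above the bench. Pocket centred on it, 8 mm deep; a seated piece's underside is 4 mm above this origin.
- nest_square: Nest board with the square pocket, 66 x 66 mm, sides along its x and y (for the 50 mm carved corner block). Fixed plywood board 122 x 86 x 12 mm, long side along x; four lie two by two in a dark tray (260 x 188 mm, rim 16 mm, flush with the boards). Origin: centre of its underside, 4 mm above the bench. Pocket centred on it, 8 mm deep; a seated piece's underside is 4 mm above this origin.
- nest_rosette: Nest board with the large round pocket, 76 mm across (for the 60 mm carved rosette). Fixed plywood board 122 x 86 x 12 mm, long side along x; four lie two by two in a dark tray (260 x 188 mm, rim 16 mm, flush with the boards). Origin: centre of its underside, 4 mm above the bench. Pocket centred on it, 8 mm deep; a seated piece's underside is 4 mm above this origin.
- nest_finial: Nest board with the small round pocket, 54 mm across (for the foot of the finial, which stands in it). Fixed plywood board 122 x 86 x 12 mm, long side along x; four lie two by two in a dark tray (260 x 188 mm, rim 16 mm, flush with the boards). Origin: centre of its underside, 4 mm above the bench. Pocket centred on it, 8 mm deep; a seated piece's underside is 4 mm above this origin.
Mind the look-alikes: they are no part of the job. What is shaped like the finial but yellow is not meant. Leave any green look-alike of the square alone.

How it is judged:
At the end, for the whole second after the job is handed in: Each of the four carvings rests in its own pocket: centre within 14 mm of the pocket's centre, underside on the pocket floor (within 3 mm), upright within 0.12 rad, at rest (below 0.02 m/s) and free of the fingers (horizontal distance between rail and nest_rail below 0.014 m and z of rail in the frame of nest_rail below 0.007 m and angle between each of rail, square, rosette, finial's own z axis and vertical below 0.12 rad and linear speed of each of rail, square, rosette, finial below 0.02 m/s and contact force between each of rail, square, rosette, finial and the fingers below 0.05 N and horizontal distance between square and nest_square below 0.014 m and z of square in the frame of nest_square below 0.007 m and horizontal distance between rosette and nest_rosette below 0.014 m and z of rosette in the frame of nest_rosette below 0.007 m and horizontal distance between finial and nest_finial below 0.014 m and z of finial in the frame of nest_finial below 0.007 m); the robot touches nothing.
It fails at once if the uncarved bar was moved more than 30 mm (distance of blank_rail from where it was at the start of the episode above 0.03 m).
It fails at once if the uncarved disc was moved more than 30 mm (distance of blank_disc from where it was at the start of the episode above 0.03 m).
It fails at once if a carving was tipped over (more than 35 degrees) (angle between any of rail, square, rosette, finial's own z axis and vertical above 0.61 rad).
It also fails if it takes over 106 s, if anything falls off the work surface, if the arm or the gripper's body presses on something with over 40 N, if the wrist force passes 120 N, or if a joint passes its speed limit or range.

## Robot

A 6-joint arm with a two-finger parallel gripper is mounted at the origin on the work surface. World frame = base frame: x ahead of the robot, y to its left, z up, the work surface at z = 0. Lengths are in m, angles in rad, forces in N, time in s.
With the tool pointing down it reaches from about 0.425 to 0.95 m from the base axis. Payload 3.5 kg.
Tool frame: the origin (TCP) lies between the finger pads; the fingertips stand 19 mm ahead of it and the grasp point (between the pads) is the TCP; z points along the fingers, y is the line along which they close (so a half turn about z gives the same grasp; the last joint's range is limited). The gripper opens to 85 mm and grips with 20 to 120 N. Pads are 22 mm wide; open, the fingers measure 114 mm over their backs; the gripper's body (76 mm by 85 mm) begins 54 mm behind the grasp point. The pads swing forward as they close: fully open they stand 13 mm farther back than shut.
Start: joints at [1.082, 0.286, 1.577, -0, 1.279, -0.15], TCP at [0.224, 0.637, 0.25] pointing down, gripper open.
Joint ranges: [-2.77, 2.77], [-0.9, 2.22], [0.21, 2.48], [-1.53, 4.67], [0.24, 2.81], [-2.84, 2.84]. Speed limits (rad/s): [2.79, 2.79, 3.14, 3.14, 3.14, 3.14].

## Interface

Orientations are given as a unit quaternion [x, y, z, w].
In Python, from plant import get_state, cams, ctrl gives the robot as it stands. The module is installed in compiled form; this text tells all that it offers.
- The arm moves only by the tool jog_arm, never from a script. Its argument "deltas" is text: rows parted by semicolons, each of 6 numbers parted by spaces: the shift along the world's x, y, z normalised to -1 to 1, where 1 is 0.02 m, then the turn, a rotation vector about the world's x, y, z normalised to -1 to 1, where 1 is 0.1 rad. In form: x y z ax ay az; .... A call has 1 to 20 rows; each row shifts and turns the commanded pose from where the row before left it; what a row does not reach is not made up. A row lasts 1/8 s, in which the tool goes at most 62.5 mm and 10.7 degrees, less where a joint would pass 70% of its speed; a pose out of reach is approached as far as the arm can. A call with a number of a shift or a turn outside -1 to 1 is refused whole. A call with a gripper value outside its range is refused whole. "gripper" is the opening, from 0 (shut) to 1 (fully open), set as the call begins (left out, the last holds). The fingers move at their own pace and stop on an object; "squeeze" is the grip in N (left out, the last holds). Time passes only in rows, so rows that do not move let the fingers close. It gives the time, the measured TCP pose, the force, the opening and the grip force at its end, in the units of the state.
- get_state(): the state, without advancing time (a new reading comes with each control period).
- cams.read_camera(name): name is "scene" or "top" or "wrist"; returns a dict with "color" (420x560x3 uint8, blue, green, red), "vfov" (degrees; the focal length in pixels is half the picture's height over the tangent of half this angle, whatever the lens; pixels are square), "cx", "cy" (the principal point, pixels), "rvec" (rotation vector, rad) and "tvec" (3), from world to camera coordinates, as OpenCV has them. Camera axes: x right, y down, z forward; pixel columns grow to the right and rows downward; lengths in m; the calibration is good to about 2 mm. A picture is of the moment at which its call begins. There is no depth.
- ctrl.sign_off(): hands the job in; it is judged then, once.
The state is a dict: "time": time; "qpos": joint angles; "dq": joint speeds; "joint_efforts": joint torques, N m; "eef_pos": TCP position; "tcp_rot": TCP orientation; "contact_force": force on the tool from outside, world axes, zero at the start; "wrist_torque": the same for the moment, N m; "opening": opening from 0.0 (shut) to 1.0 (fully open); "finger_force": force on a finger pad.
Only numpy, scipy, OpenCV 4.12 (cv2) and the standard library are available. Lean on these libraries where they do the work, as an engineer would, in place of code of your own. Each camera call takes 0.05 s, during which the arm holds its last target. There are 200 camera calls.

## Working session

There is one attempt and no reset: what is moved stays moved. The work goes in short steps, Python scripts to look and compute and a tool call to move; the robot and the scene stay as the last step left them, time stands still between calls to the robot, and variables do not carry over. Pictures are saved under pics/ and viewed, at most 15 in all, crops included, and the job is handed in when it is done.

Besides the shell and the picture viewer there is one more tool, called after "Request:" as a command line: name --argument value ..., lists and objects as JSON in quotes. jog_arm: Moves the arm, as the interface text tells. Its arguments: {"type":"object","properties":{"deltas":{"type":"string"},"gripper":{"type":"number"},"squeeze":{"type":"number"}},"required":["deltas"]}

```bash
mkdir -p pics; cat > h.py <<'E'
import numpy as np, cv2
from plant import get_state, cams, ctrl
def shot(n,f=None):
    c=cams.read_camera(n)
    if f: cv2.imwrite('pics/'+f,c['color'])
    return c
def P(c):
    h=c['color'].shape[0]; f=h/2/np.tan(np.radians(c['vfov'])/2)
    K=np.array([[f,0,c['cx']],[0,f,c['cy']],[0,0,1]]); R=cv2.Rodrigues(np.array(c['rvec'],float))[0]
    return K,R,np.array(c['tvec'],float).ravel()
def ray(c,uv,z):
    K,R,t=P(c); uv=np.atleast_2d(uv).astype(float)
    d=(R.T@np.linalg.inv(K)@np.c_[uv,np.ones(len(uv))].T).T; o=-R.T@t
    return o+d*((z-o[2])/d[:,2])[:,None]
def proj(c,X):
    K,R,t=P(c); p=(K@(R@np.atleast_2d(X).T+t[:,None])).T
    return p[:,:2]/p[:,2:]
E
python3 - <<'E'
from h import *
for n in ('top','scene'):
    c=shot(n,n+'0.png'); K,R,t=P(c); print(n,K[0,0],c['cx'],c['cy'],-R.T@t,R[2])
print(get_state())
E
```

```text
top 383.38755194767526 281.4684167527796 206.2058158399791 [ 0.36222043 -0.00958396  0.93534268] [ 0.18255713 -0.006311   -0.98317499]
scene 420.2935820067586 277.30486335026364 206.49741434516866 [ 1.1689679  -0.53695575  0.60582329] [-0.64884692  0.52225023 -0.55340073]
{'time': 0.1, 'qpos': array([ 1.08200811e+00,  2.87114472e-01,  1.57804582e+00,  1.11706374e-05,
        1.27860566e+00, -1.50010610e-01]), 'dq': array([-0.00065643, -0.00280325, -0.0025595 , -0.00035921,  0.00148824,
       -0.00090985]), 'joint_efforts': array([ 1.17101135e-03, -4.07292974e+01, -2.93701154e+01, -1.57016852e-04,
        3.38872662e-03, -1.88037353e-05]), 'eef_pos': array([0.22403622, 0.63614219, 0.24905228]), 'tcp_rot': array([ 1.68581425e-01,  9.85687132e-01, -1.03001097e-03, -3.46279976e-04]), 'contact_force': array([0.31618755, 0.51287878, 0.21239015]), 'wrist_torque': array([ 0.01486463, -0.01309418,  0.00671228]), 'finger_force': 0.0, 'opening': 0.998015516208549}
```

View pics/top0.png

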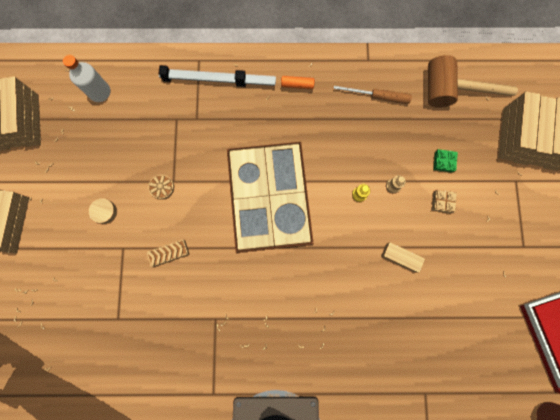

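View pics/scene0.png

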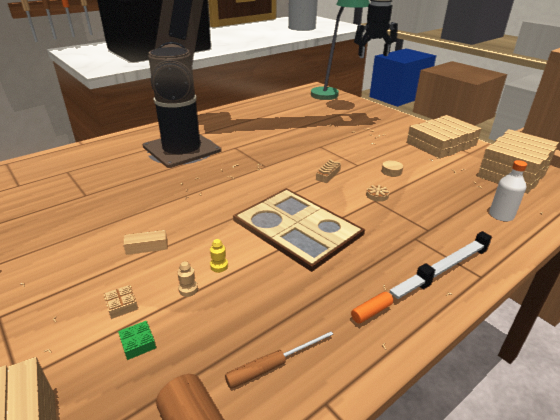

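Candidates in the top view:
- **Bars:** carved (167,253), plain (404,257).
- **Blocks:** pale (445,202), green (446,160).
- **Discs:** carved (161,187), plain (101,211).
- **Finials:** pale (397,183), yellow (362,191).
- **Pockets:** rail (284,169), square (254,222), large round (290,218), small round (249,173).

I pick the carved or pale one of each, and check that in a close crop.

```bash
python3 - <<'E'
from h import *
im=cv2.imread('pics/top0.png'); hsv=cv2.cvtColor(im,cv2.COLOR_BGR2HSV)
a=cv2.resize(im[165:275,85:200],None,fx=3.3,fy=3.3,interpolation=2)
b=cv2.resize(im[165:275,345:460],None,fx=3.3,fy=3.3,interpolation=2)
m=((hsv[...,1]<118)&(hsv[...,2]>95)).astype(np.uint8)*255
mm=cv2.cvtColor(m,cv2.COLOR_GRAY2BGR)
a2=cv2.resize(mm[165:275,85:200],None,fx=2,fy=2);b2=cv2.resize(mm[165:275,345:460],None,fx=2,fy=2)
A=np.hstack([a,b]);B=np.hstack([a2,b2]);B=np.pad(B,((0,0),(0,A.shape[1]-B.shape[1]),(0,0)))
cv2.imwrite('pics/crop1.png',np.vstack([A,B])[:600])
for u,v in [(404,257),(445,202),(101,211),(397,183),(130,230),(420,230),(284,169),(300,160)]: print((u,v),hsv[v,u])
E
```

```text
(404, 257) [ 20 108 237]
(445, 202) [ 16 135 202]
(101, 211) [ 21 102 240]
(397, 183) [ 17 129 134]
(130, 230) [ 16 135 216]
(420, 230) [ 16 136 213]
(284, 169) [ 86  15 138]
(300, 160) [ 20 104 211]
```

View pics/crop1.png

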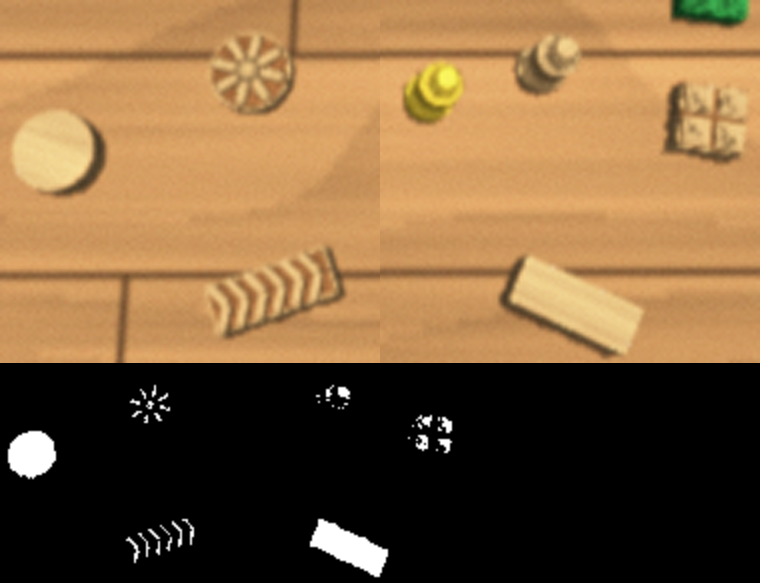

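The crop confirms the choices: the carved rosette and chevron bar are on the left with the plain disc, and the pale finial and pyramid block are on the right with the plain bar. Next I measure poses.

```bash
cat >> h.py <<'E'
def blobs(im,cond,close=5,amin=30):
    m=cv2.morphologyEx(cond.astype(np.uint8)*255,cv2.MORPH_CLOSE,np.ones((close,close)))
    return [k for k in cv2.findContours(m,cv2.RETR_EXTERNAL,cv2.CHAIN_APPROX_NONE)[0] if cv2.contourArea(k)>amin]
def world_rect(c,k,z):
    w=ray(c,k.reshape(-1,2),z)[:,:2]; (x,y),(a,b),an=cv2.minAreaRect((w*1000).astype(np.float32))
    if a<b: a,b,an=b,a,an+90
    return x/1000,y/1000,a,b,(an+90)%180-90
E
python3 - <<'E'
from h import *
c=shot('top'); im=c['color']; hsv=cv2.cvtColor(im,cv2.COLOR_BGR2HSV).astype(int)
for k in blobs(im,(hsv[...,1]<70)&(hsv[...,2]>60)&(hsv[...,2]<190),3,100):
    x,y,w,h=cv2.boundingRect(k)
    if 220<x<320 and 130<y<260: print('pocket',x,y,w,h,np.round(world_rect(c,k,0.012),4))
for k in blobs(im,(hsv[...,1]<122)&(hsv[...,2]>95),7,30):
    x,y,w,h=cv2.boundingRect(k)
    if 150<y<275 and (80<x<200 or 330<x<470): print('obj',x,y,w,h,np.round(world_rect(c,k,0.024 if y<210 else .03),4))
E
```

```text
pocket 239 208 30 29 [ 4.95000e-01  5.27000e-02  6.58754e+01  6.50902e+01 -8.40197e+01]
pocket 274 203 31 31 [ 5.03500e-01 -3.50000e-02  7.35395e+01  7.33443e+01  2.63184e+01]
pocket 238 163 22 20 [ 0.6192  0.0662 50.5482 49.7489 44.5297]
pocket 272 149 24 42 [ 6.277000e-01 -2.130000e-02  1.051215e+02  5.188020e+01  6.350200e+00]
obj 384 243 41 29 [ 0.4079 -0.3022 90.8983 39.1078 64.3137]
obj 148 242 38 23 [  0.42     0.2516  87.8716  35.9951 -71.4159]
obj 89 199 25 24 [ 0.5221  0.4193 58.2634 56.1751 89.8746]
obj 436 190 21 23 [  0.5439  -0.4134  53.4213  48.5583 -11.0752]
obj 387 176 18 16 [  0.5894  -0.2947  49.4986  29.3592 -67.497 ]
obj 150 176 23 20 [ 0.5835  0.2804 50.1112 46.3197 56.2993]
```

Request:
jog_arm --deltas "0.5 -0.96 -0.25 0 0 -1; 0.5 -0.96 -0.25 0 0 -1; 0.5 -0.96 -0.25 0 0 -1; 0.5 -0.96 -0.25 0 0 -1; 0.5 -0.96 -0.25 0 0 -1; 0.5 -0.96 -0.25 0 0 -1; 0.5 -0.96 -0.25 0 0 -1; 0.5 -0.96 -0.25 0 0 -1; 0.5 -0.96 -0.25 0 0 -1; 0.5 -0.96 -0.25 0 0 0; 0.5 -0.96 -0.25 0 0 0; 0.5 -0.96 -0.25 0 0 0; 0.5 -0.96 -0.25 0 0 0; 0.5 -0.96 -0.25 0 0 0; 0.5 -0.96 -0.25 0 0 0; 0.5 -0.96 -0.25 0 0 0; 0.5 -0.96 -0.25 0 0 0; 0.5 -0.96 -0.25 0 0 0; 0.5 -0.96 -0.25 0 0 0; 0.3 -1 -0.25 0 0 0" --gripper 0.75

```text
time: 2.65
eef_pos: [0.4205, 0.2511, 0.15]
tcp_rot: [0.581, 0.814, -0.0, -0.0]
contact_force: [0.3, -0.6, 0.8]
opening: 0.751
finger_force: 0.0
```

```bash
python3 - <<'E'
from h import *
c=shot('wrist','w1.png'); K,R,t=P(c); print(K[0,0],-R.T@t,R)
s=get_state(); print(s['eef_pos'],s['tcp_rot'],s['opening'],s['qpos'])
im=c['color']; hsv=cv2.cvtColor(im,cv2.COLOR_BGR2HSV).astype(int)
for k in blobs(im,(hsv[...,1]<122)&(hsv[...,2]>95),25,800):
    print('obj',cv2.boundingRect(k),np.round(world_rect(c,k,.03),4))
# finial from top view
c=shot('top'); print(ray(c,[401.7,179.5],.068),ray(c,[393,189],.012))
E
```

```text
338.0086591005706 [0.39417912 0.32785373 0.27440469] [[ 9.45239061e-01  3.26378791e-01 -4.77496846e-05]
 [ 3.09814618e-01 -8.97220840e-01  3.14658015e-01]
 [ 1.02654861e-01 -2.97441840e-01 -9.49205105e-01]]
[0.42047892 0.24933465 0.14912269] [ 5.80982602e-01  8.13914996e-01 -1.26292960e-03  1.76688358e-05] 0.7463579408349149 [ 3.28064309e-01 -1.53617796e-02  2.10921249e+00 -1.73185689e-03
  1.04977361e+00 -1.99644240e-03]
obj (229, 363, 129, 35) [4.844000e-01 1.012000e-01 1.178655e+02 2.520000e+01 1.033900e+01]
obj (440, 195, 77, 68) [  0.5678   0.2874  59.7728  54.8216 -33.6936]
obj (260, 142, 47, 112) [  0.4186   0.2601  87.0232  33.4499 -70.6938]
obj (458, 0, 87, 75) [ 0.5179  0.4108 54.6992 43.3154 19.0485]
[[ 0.5860634  -0.29617694  0.068     ]] [[ 0.57633646 -0.29164109  0.012     ]]
```

View pics/w1.png

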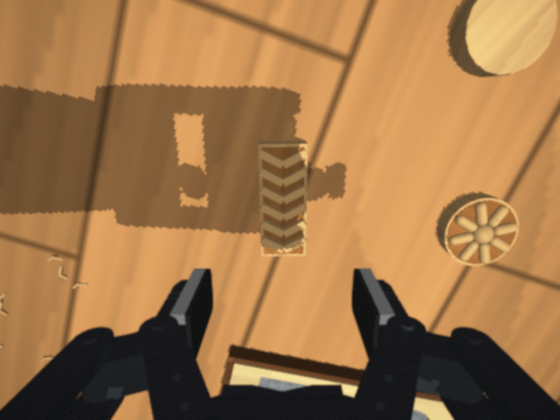

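```bash
python3 - <<'E'
from h import *
w=shot('wrist'); c=shot('top')
for n,a,b,z in [('ros',(481,231),(161.4,187.1),.024),('rail+yend',(283,142),None,.027),('rail-yend',(283,255),None,.027),('corner',(230,347),(237,251),.016)]:
    print(n,ray(w,a,z)[0], None if b is None else ray(c,b,z)[0])
print('top in wrist of rail ends', proj(w,[[.4340,.2099,.03],[.406,.2932,.03]]))
t=get_state()['eef_pos']; print(proj(w,[t]))
for z in (.03,0): print(proj(c,[[.4186,.2601,z],[.42,.2516,z]]))
E
```

```text
ros [0.57512213 0.28490776 0.024     ] [0.57944493 0.27687405 0.024     ]
rail+yend [0.40388475 0.30009085 0.027     ] None
rail-yend [0.43300288 0.21543891 0.027     ] None
corner [0.41879333 0.10575958 0.016     ] [0.42448189 0.09096646 0.016     ]
top in wrist of rail ends [[281.93195555 262.95279415]
 [282.66996206 152.6677467 ]]
[[282.62927147 299.27295196]]
[[164.10495375 253.33239512]
 [167.76809657 252.72099707]]
[[167.76263011 254.09720275]
 [171.30819002 253.5049719 ]]
```

```bash
python3 - <<'E'
from h import *
w=shot('wrist'); s=shot('scene'); c=shot('top')
for n,z in (('ros',.024),('rail',.03),('yellow',0)):
    pass
hsv=lambda q: cv2.cvtColor(q['color'],cv2.COLOR_BGR2HSV).astype(int)
h=hsv(w)
for k in blobs(None,(h[...,1]<122)&(h[...,2]>95),25,800): print('wrist',cv2.boundingRect(k),np.round(world_rect(w,k,.03),4))
print('scene ros',ray(s,(377,191),.024),'rail',ray(s,(328,169),.028))
# distinct colour reference: yellow + green + bottle cap irrelevant; pockets in scene vs top
h=hsv(s)
for k in blobs(None,(h[...,1]<70)&(h[...,2]>60)&(h[...,2]<190),3,100):
    x,y,a,b=cv2.boundingRect(k)
    if 230<x<350 and 190<y<260: print('scene pocket',x,y,np.round(world_rect(s,k,.010),4))
m=s['color'][150:270,220:420]; cv2.imwrite('pics/s2.png',cv2.resize(m,None,fx=4,fy=4,interpolation=2))
print(get_state()['eef_pos'])
E
```

```text
wrist (229, 363, 129, 35) [4.849000e-01 9.800000e-02 1.168789e+02 2.465730e+01 6.591000e+00]
wrist (439, 196, 78, 68) [  0.5671   0.286   60.1842  51.9453 -33.5251]
wrist (260, 143, 47, 113) [  0.4188   0.2597  88.3051  33.2879 -70.3901]
wrist (458, 0, 102, 76) [ 0.5205  0.4122 59.9728 43.98   18.9975]
scene ros [[0.59119177 0.26773265 0.024     ]] rail [[0.42853978 0.2448068  0.028     ]]
scene pocket 282 230 [ 6.228000e-01 -1.870000e-02  1.006814e+02  4.632420e+01  5.800100e+00]
scene pocket 318 222 [6.13200e-01 6.95000e-02 4.54007e+01 4.46354e+01 7.87140e+01]
scene pocket 251 212 [ 4.99300e-01 -3.24000e-02  6.83810e+01  6.65820e+01  2.38781e+01]
scene pocket 276 198 [ 4.89500e-01  5.54000e-02  5.91534e+01  5.91218e+01 -8.37425e+01]
[0.42019131 0.25244152 0.15056669]
```

View pics/s2.png

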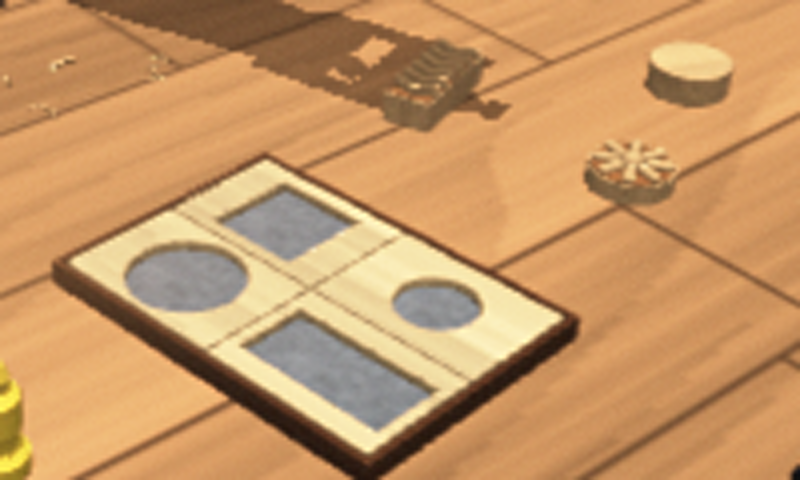

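All three cameras agree to within a few mm (rail at about 0.420, 0.253), so I descend and grip.

Request:
jog_arm --deltas "0 0.1 -0.9 0 0 0; 0 0 -0.9 0 0 0; 0 0 -0.9 0 0 0; 0 0 -0.9 0 0 0; 0 0 -0.9 0 0 0; 0 0 -0.9 0 0 0; 0 0 -0.85 0 0 0; 0 0 0 0 0 0"

```text
time: 4.0
eef_pos: [0.4186, 0.2535, 0.0232]
tcp_rot: [0.58, 0.814, -0.002, -0.001]
contact_force: [-0.2, 0.4, 0.1]
opening: 0.752
finger_force: 0.0
```

Request:
jog_arm --deltas "0 0 0 0 0 0; 0 0 0 0 0 0; 0 0 0 0 0 0; 0 0 0 0 0 0" --gripper 0.25 --squeeze 50

```text
time: 4.5
eef_pos: [0.4211, 0.2541, 0.0262]
tcp_rot: [0.581, 0.814, 0.001, 0.001]
contact_force: [-0.1, 0.3, 3.4]
opening: 0.411
finger_force: 51.4
```

Request:
jog_arm --deltas "0 0 1 0 0 0; 0 0 1 0 0 0; 0 0 1 0 0 0"

```text
time: 4.88
eef_pos: [0.4197, 0.2536, 0.0855]
tcp_rot: [0.581, 0.814, -0.001, -0.0]
contact_force: [0.8, 0.5, -1.6]
opening: 0.411
finger_force: 51.0
```

Request:
jog_arm --deltas "0.735 -0.98 0 0 0 1; 0.735 -0.98 0 0 0 1; 0.735 -0.98 0 0 0 1; 0.735 -0.98 0 0 0 1; 0.735 -0.98 0 0 0 1; 0.735 -0.98 0 0 0 1; 0.735 -0.98 0 0 0 1; 0.735 -0.98 0 0 0 1; 0.735 -0.98 0 0 0 1; 0.735 -0.98 0 0 0 1; 0.735 -0.98 0 0 0 1; 0.735 -0.98 0 0 0 1; 0.735 -0.98 0 0 0 1; 0.735 -0.98 0 0 0 0.5; 0 0 -0.9 0 0 0; 0 0 0 0 0 0"

```text
time: 6.88
eef_pos: [0.6232, -0.0196, 0.0639]
tcp_rot: [-0.055, 0.998, 0.001, -0.003]
contact_force: [-0.7, 0.7, -0.1]
opening: 0.408
finger_force: 51.0
```

```bash
python3 - <<'E'
from h import *
w=shot('wrist','w2.png'); s=get_state(); print(s['eef_pos'],s['tcp_rot'])
h=cv2.cvtColor(w['color'],cv2.COLOR_BGR2HSV).astype(int)
for k in blobs(None,(h[...,1]<70)&(h[...,2]>60)&(h[...,2]<190),3,400): print('pocket',cv2.boundingRect(k),np.round(world_rect(w,k,.010),4))
E
```

```text
[ 0.62378134 -0.01946337  0.0648273 ] [-5.55325852e-02  9.98453340e-01  7.57648688e-04 -2.54662392e-03]
pocket (326, 263, 24, 53) [6.45800e-01 1.73000e-02 3.66806e+01 1.00602e+01 1.78639e+01]
pocket (387, 212, 90, 82) [ 6.17500e-01  6.75000e-02  5.15327e+01  5.09679e+01 -7.71256e+01]
pocket (215, 162, 113, 154) [ 6.215000e-01 -2.750000e-02  1.019595e+02  5.260060e+01 -2.396900e+00]
pocket (393, 0, 147, 86) [ 5.07600e-01  5.58000e-02  6.45168e+01  3.68791e+01 -8.36354e+01]
pocket (197, 0, 164, 95) [ 5.19500e-01 -3.22000e-02  7.59108e+01  4.10383e+01 -8.36083e+01]
```

View pics/w2.png

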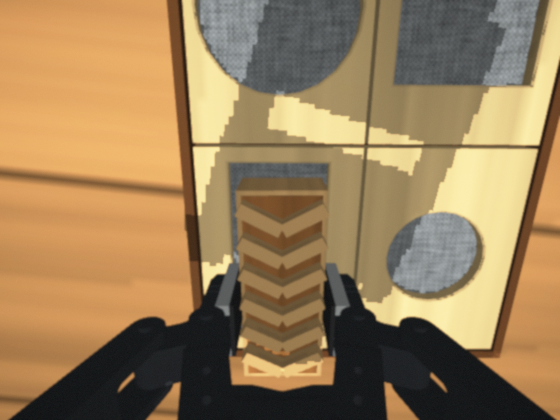

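```bash
python3 - <<'E'
from h import *
w=shot('wrist')
print('rail bottom corners',ray(w,[(240,180),(325,180)],.04),'top',ray(w,[(237,193),(328,193)],.07))
print('pocket rim corners',ray(w,[(229,162),(329,163)],.016)); print(ray(w,[(434,255)],.01), P(w)[1].T@-P(w)[2])
E
```

```text
rail bottom corners [[ 0.57964255 -0.04305209  0.04      ]
 [ 0.57537738 -0.00488166  0.04      ]] top [[ 0.57748275 -0.04081746  0.07      ]
 [ 0.57378912 -0.00774118  0.07      ]]
pocket rim corners [[ 5.76520104e-01 -5.17550823e-02  1.60000000e-02]
 [ 5.71301868e-01 -4.33271101e-04  1.60000000e-02]]
[[0.61878873 0.0697968  0.01      ]] [ 0.54410776 -0.02823863  0.18966592]
```

Request:
jog_arm --deltas "0.25 -0.05 -0.6 0 0 0; 0 0 -0.6 0 0 0; 0 0 -0.35 0 0 0; 0 0 0 0 0 0; 0 0 0 0 0 0"

```text
time: 7.6
eef_pos: [0.6311, -0.0216, 0.0364]
tcp_rot: [-0.056, 0.998, 0.0, -0.0]
contact_force: [-0.2, -0.5, -0.3]
opening: 0.406
finger_force: 51.0
```

Request:
jog_arm --deltas "0 0 0 0 0 0; 0 0 0 0 0 0; 0 0 0 0 0 0; 0 0 0.7 0 0 0; 0 0 1 0 0 0; 0 0 1 0 0 0; 0 0 1 0 0 0; 0 0 0 0 0 0" --gripper 0.65

```text
time: 8.6
eef_pos: [0.6329, -0.0219, 0.1138]
tcp_rot: [-0.056, 0.998, -0.001, 0.003]
contact_force: [-0.4, -0.2, 0.2]
opening: 0.651
finger_force: 0.0
```

```bash
python3 - <<'E'
from h import *
w=shot('wrist','w3.png'); s=get_state(); print(s['eef_pos'],s['tcp_rot'],s['qpos'])
E
```

```text
[ 0.63181743 -0.02171684  0.11193483] [-5.55717282e-02  9.98453754e-01 -3.41876213e-04  1.32910506e-03] [-1.94646221e-01  3.35520084e-01  1.78436213e+00 -4.89396084e-06
  1.01896570e+00 -1.87664083e+00]
```

View pics/w3.png

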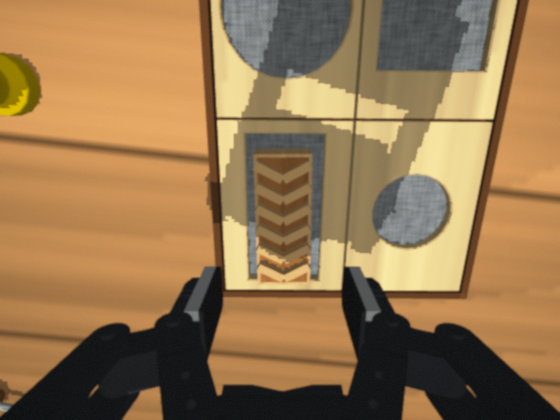

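```bash
python3 - <<'E'
from h import *
w=shot('wrist')
for z in (.036,.044): print('rail ends',z,ray(w,[(283,154),(284,285)],z)[:,:2].round(4).tolist(), 'sides',ray(w,[(256,230),(312,230)],z)[:,:2].round(4).tolist())
print('pocket -x rim',ray(w,[(286,134)],.016)[0],'sides',ray(w,[(248,230),(321,230)],.016).round(4).tolist(),'+x rim',ray(w,[(247,280),(321,280)],.016))
c=shot('top'); print(proj(c,[[.626,-.021,.036]])); cv2.imwrite('pics/t3.png',cv2.resize(c['color'][130:260,220:330],None,fx=4,fy=4,interpolation=2))
E
```

```text
rail ends 0.036 [[0.5819, -0.0264], [0.6692, -0.0158]] sides [[0.6317, -0.038], [0.6277, -0.0026]]
rail ends 0.044 [[0.5806, -0.0265], [0.6645, -0.0164]] sides [[0.6284, -0.0377], [0.6246, -0.0037]]
pocket -x rim [ 0.57206831 -0.02550673  0.016     ] sides [[0.6403, -0.0443, 0.016], [0.6346, 0.0064, 0.016]] +x rim [[ 0.67985613 -0.04190416  0.016     ]
 [ 0.67374626  0.01224983  0.016     ]]
[[283.65441529 167.07334948]]
```

View pics/t3.png

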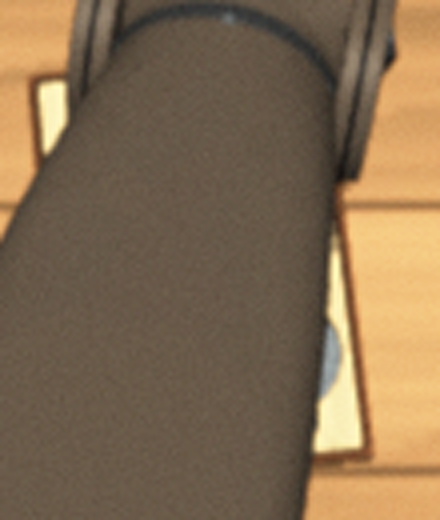

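Request:
jog_arm --deltas "-0.22 -0.98 0.3 0 0 -1; -0.22 -0.98 0.3 0 0 -1; -0.22 -0.98 0.3 0 0 -1; -0.22 -0.98 0.3 0 0 0; -0.22 -0.98 0.3 0 0 0; -0.22 -0.98 0.3 0 0 0; -0.22 -0.98 0 0 0 0; -0.22 -0.98 0 0 0 0; -0.22 -0.98 0 0 0 0; -0.22 -0.98 0 0 0 0; -0.22 -0.98 0 0 0 0; -0.22 -0.98 0 0 0 0; -0.22 -0.98 0 0 0 0; -0.22 -0.98 0 0 0 0; -0.22 -0.98 0 0 0 0; -0.22 -0.98 0 0 0 0; -0.22 -0.98 0 0 0 0; -0.22 -0.98 0 0 0 0; -0.22 -0.98 0 0 0 0; -0.22 -0.98 0 0 0 0" --gripper 0.85

```text
time: 11.25
eef_pos: [0.5428, -0.4149, 0.1463]
tcp_rot: [0.094, 0.996, -0.0, 0.0]
contact_force: [0.4, -1.0, -1.4]
opening: 0.851
finger_force: 0.0
```

```bash
python3 - <<'E'
from h import *
c=shot('top'); im=c['color']; hsv=cv2.cvtColor(im,cv2.COLOR_BGR2HSV).astype(int)
w=shot('wrist','w4.png'); s=get_state(); print(s['eef_pos'],s['tcp_rot'])
h=cv2.cvtColor(w['color'],cv2.COLOR_BGR2HSV).astype(int)
for k in blobs(None,(h[...,1]<122)&(h[...,2]>95),25,600): print('obj',cv2.boundingRect(k),np.round(world_rect(w,k,.028),4))
E
```

```text
[ 0.54246273 -0.41597469  0.146432  ] [ 9.53393014e-02  9.95444725e-01 -4.31440608e-04  1.77457978e-04]
obj (416, 204, 73, 65) [ 0.5901 -0.29   70.8324 31.0161 38.9841]
obj (258, 175, 57, 65) [ 0.5395 -0.4136 50.2051 42.1334 -9.0047]
```

View pics/w4.png

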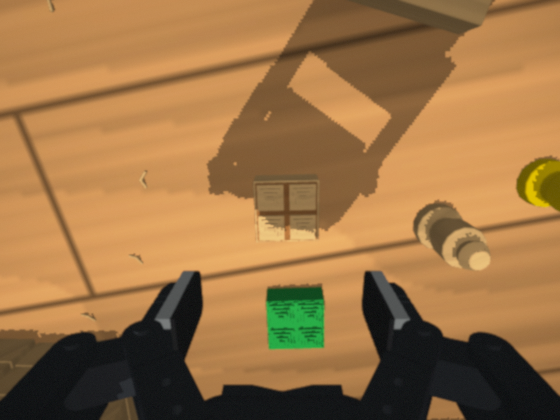

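```bash
python3 - <<'E'
from h import *
w=shot('wrist'); print(ray(w,[(287,211),(256,183),(319,181),(257,241),(319,240)],.028)); print(get_state()['eef_pos'])
# finial: foot and knob in wrist, two heights
print('finial foot',ray(w,[(437,226)],.006),'knob',ray(w,[(480,259)],.069))
E
```

```text
[[ 0.54226505 -0.41172876  0.028     ]
 [ 0.51662622 -0.43013023  0.028     ]
 [ 0.52390467 -0.38436368  0.028     ]
 [ 0.5620372  -0.4392286   0.028     ]
 [ 0.57032851 -0.39165767  0.028     ]]
[ 0.54273826 -0.41468912  0.14626168]
finial foot [[ 0.58615026 -0.29196166  0.006     ]] knob [[ 0.58568237 -0.29098026  0.069     ]]
```

Request:
jog_arm --deltas "0.05 0.15 -1 0 0 0.15; 0 0 -1 0 0 0; 0 0 -1 0 0 0; 0 0 -1 0 0 0; 0 0 -1 0 0 0; 0 0 -1 0 0 0; 0 0 -0.1 0 0 0; 0 0 0 0 0 0"

```text
time: 12.4
eef_pos: [0.5443, -0.4108, 0.0245]
tcp_rot: [0.087, 0.996, -0.0, 0.0]
contact_force: [0.3, -0.3, 0.5]
opening: 0.852
finger_force: 0.0
```

Request:
jog_arm --deltas "0 0 0 0 0 0; 0 0 0 0 0 0; 0 0 0 0 0 0; 0 0 0 0 0 0" --gripper 0.4

```text
time: 12.9
eef_pos: [0.545, -0.4114, 0.026]
tcp_rot: [0.087, 0.996, -0.001, 0.001]
contact_force: [0.6, -0.5, 4.8]
opening: 0.573
finger_force: 55.0
```

Request:
jog_arm --deltas "0 0 1 0 0 0; 0 0 1 0 0 0; 0 0 1 0 0 0; 0 0 1 0 0 0; 0 0 1 0 0 0; 0 0 0 0 0 0"

```text
time: 13.65
eef_pos: [0.5452, -0.4116, 0.1275]
tcp_rot: [0.087, 0.996, -0.002, 0.002]
contact_force: [-0.1, -0.3, 0.6]
opening: 0.577
finger_force: 54.3
```

Request:
jog_arm --deltas "-0.105 0.968 0 0 0 0.95; -0.105 0.968 0 0 0 0.95; -0.105 0.968 0 0 0 0.9; -0.105 0.968 0 0 0 0; -0.105 0.968 0 0 0 0; -0.105 0.968 0 0 0 0; -0.105 0.968 0 0 0 0; -0.105 0.968 0 0 0 0; -0.105 0.968 0 0 0 0; -0.105 0.968 0 0 0 0; -0.105 0.968 0 0 0 0; -0.105 0.968 0 0 0 0; -0.105 0.968 0 0 0 0; -0.105 0.968 0 0 0 0; -0.105 0.968 0 0 0 0; -0.105 0.968 0 0 0 0; -0.105 0.968 0 0 0 0; -0.105 0.968 0 0 0 0; -0.105 0.968 0 0 0 0; -0.105 0.968 0 0 0 0"

```text
time: 16.15
eef_pos: [0.502, -0.0221, 0.1243]
tcp_rot: [-0.053, 0.999, -0.0, 0.0]
contact_force: [-0.0, -0.2, -0.4]
opening: 0.575
finger_force: 54.3
```

Request:
jog_arm --deltas "-0.105 0.968 0 0 0 0; -0.105 0.968 0 0 0 0; -0.105 0.968 0 0 0 0; -0.105 0.968 0 0 0 0; 0 0 -1 0 0 0; 0 0 -1 0 0 0; 0 0 -1 0 0 0; 0 0 0 0 0 0"

```text
time: 17.15
eef_pos: [0.4921, 0.0548, 0.0627]
tcp_rot: [-0.053, 0.999, 0.0, -0.002]
contact_force: [-0.2, 0.1, 0.2]
opening: 0.576
finger_force: 54.4
```

```bash
python3 - <<'E'
from h import *
w=shot('wrist','w5.png'); s=get_state(); print(s['eef_pos'],s['tcp_rot'])
E
```

```text
[0.49317163 0.0545763  0.06390928] [-5.31790433e-02  9.98584667e-01  1.26084958e-04 -7.97355169e-04]
```

View pics/w5.png

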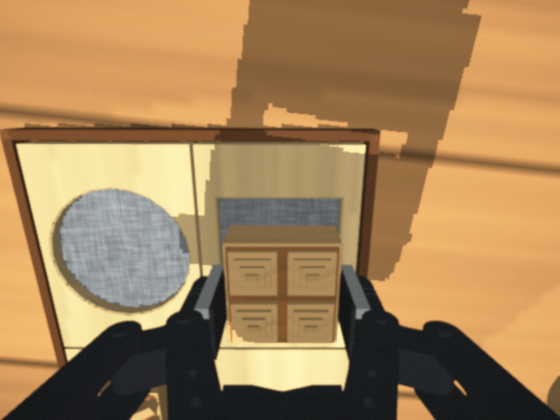

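```bash
python3 - <<'E'
from h import *
w=shot('wrist')
d=np.array([np.cos(.107),np.sin(.107)])
print('pocket',ray(w,[(217,198),(342,198)],.016)[:,:2].mean(0)+.033*d)
print('sq bottom',ray(w,[(230,227),(338,227)],.038)[:,:2].mean(0)+.025*d,'top',ray(w,[(223,245),(341,245)],.066)[:,:2].mean(0)+.025*d)
print('ros pocket',ray(w,[(121,249)],.010))
E
```

```text
pocket [0.49481674 0.05385439]
sq bottom [0.49463706 0.05611516] top [0.49169287 0.0548288 ]
ros pocket [[ 0.50386463 -0.03722984  0.01      ]]
```

Request:
jog_arm --deltas "0.08 -0.08 -0.6 0 0 0; 0 0 -0.6 0 0 0; 0 0 -0.25 0 0 0; 0 0 0 0 0 0; 0 0 0 0 0 0"

```text
time: 17.88
eef_pos: [0.4954, 0.0524, 0.0354]
tcp_rot: [-0.053, 0.999, -0.0, 0.0]
contact_force: [-0.7, 1.4, -0.9]
opening: 0.572
finger_force: 54.3
```

Request:
jog_arm --deltas "0 0 0 0 0 0; 0 0 0 0 0 0; 0 0 0 0 0 0; 0 0 0.7 0 0 0; 0 0 1 0 0 0; 0 0 1 0 0 0; 0 0 1 0 0 0; 0 0 1 0 0 0" --gripper 0.75

```text
time: 18.88
eef_pos: [0.4956, 0.0525, 0.1311]
tcp_rot: [-0.053, 0.999, -0.0, 0.001]
contact_force: [-0.1, 0.5, 0.3]
opening: 0.747
finger_force: 0.0
```

Request:
jog_arm --deltas "0.344 0.948 0 0 0 0; 0.344 0.948 0 0 0 0; 0.344 0.948 0 0 0 0; 0.344 0.948 0 0 0 0; 0.344 0.948 0 0 0 0; 0.344 0.948 0 0 0 0; 0.344 0.948 0 0 0 0; 0.344 0.948 0 0 0 0; 0.344 0.948 0 0 0 0; 0.344 0.948 0 0 0 0; 0.344 0.948 0 0 0 0; 0.344 0.948 0 0 0 0; 0 0 0 0 0 0" --gripper 1

```text
time: 20.5
eef_pos: [0.5783, 0.2814, 0.1294]
tcp_rot: [-0.054, 0.999, 0.0, 0.0]
contact_force: [0.1, -1.2, -0.1]
opening: 1.005
finger_force: 0.0
```

```bash
python3 - <<'E'
from h import *
w=shot('wrist','w6.png'); s=get_state(); print(s['eef_pos'],s['opening'])
h=cv2.cvtColor(w['color'],cv2.COLOR_BGR2HSV).astype(int)
for k in blobs(None,(h[...,1]<122)&(h[...,2]>95),25,600): print('obj',cv2.boundingRect(k),np.round(world_rect(w,k,.02),4))
E
```

```text
[0.57792401 0.28054294 0.12917574] 0.9974998509524642
obj (251, 178, 65, 74) [ 0.5779  0.2825 56.0758 46.2042  9.289 ]
obj (437, 117, 100, 85) [ 0.521   0.4185 67.9786 58.0581 76.1647]
obj (0, 0, 68, 305) [ 5.720000e-01  1.071000e-01  2.196477e+02  5.175140e+01 -8.514100e+00]
```

View pics/w6.png

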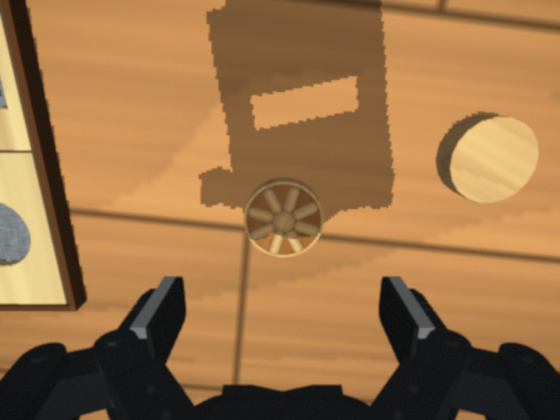

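```bash
python3 - <<'E'
from h import *
w=shot('wrist'); print(ray(w,[(284,221),(284,219)],.023),get_state()['eef_pos'])
E
```

```text
[[0.58032375 0.28264547 0.023     ]
 [0.57879433 0.2824769  0.023     ]] [0.57770983 0.28000212 0.1290512 ]
```

Request:
jog_arm --deltas "0.08 0.1 -1 0 0 0; 0 0 -1 0 0 0; 0 0 -1 0 0 0; 0 0 -1 0 0 0; 0 0 -1 0 0 0; 0 0 -0.45 0 0 0; 0 0 0 0 0 0; 0 0 0 0 0 0"

```text
time: 21.6
eef_pos: [0.5802, 0.2823, 0.0212]
tcp_rot: [-0.053, 0.999, 0.0, 0.001]
contact_force: [0.5, -0.9, -0.2]
opening: 0.999
finger_force: 0.0
```

Request:
jog_arm --deltas "0 0 0 0 0 0; 0 0 0 0 0 0; 0 0 0 0 0 0; 0 0 0 0 0 0" --gripper 0.55 --squeeze 40

```text
time: 22.1
eef_pos: [0.5804, 0.2823, 0.0216]
tcp_rot: [-0.053, 0.999, 0.0, 0.001]
contact_force: [-0.2, 0.4, 5.5]
opening: 0.691
finger_force: 43.5
```

Request:
jog_arm --deltas "0 0 0.5 0 0 0; 0 0 1 0 0 0; 0 0 1 0 0 0; 0 0 1 0 0 0; 0 0 0 0 0 0"

```text
time: 22.72
eef_pos: [0.5813, 0.2826, 0.0937]
tcp_rot: [-0.053, 0.999, 0.001, 0.003]
contact_force: [-0.1, -0.3, -0.8]
opening: 0.687
finger_force: 43.0
```

Request:
jog_arm --deltas "-0.23 -0.937 0 0 0 0; -0.23 -0.937 0 0 0 0; -0.23 -0.937 0 0 0 0; -0.23 -0.937 0 0 0 0; -0.23 -0.937 0 0 0 0; -0.23 -0.937 0 0 0 0; -0.23 -0.937 0 0 0 0; -0.23 -0.937 0 0 0 0; -0.23 -0.937 0 0 0 0; -0.23 -0.937 0 0 0 0; -0.23 -0.937 0 0 0 0; -0.23 -0.937 0 0 0 0; -0.23 -0.937 0 0 0 0; -0.23 -0.937 0 0 0 0; -0.23 -0.937 0 0 0 0; -0.23 -0.937 0 0 0 0; -0.23 -0.937 0 0 0 0; 0 0 -0.8 0 0 0; 0 0 -0.8 0 0 0; 0 0 0 0 0 0"

```text
time: 25.22
eef_pos: [0.4994, -0.0357, 0.0558]
tcp_rot: [-0.053, 0.999, 0.001, -0.002]
contact_force: [0.2, 0.5, -0.4]
opening: 0.684
finger_force: 43.1
```

```bash
python3 - <<'E'
from h import *
w=shot('wrist','w7.png'); s=get_state(); print(s['eef_pos'],s['tcp_rot'])
E
```

```text
[ 0.50026348 -0.03581487  0.05679578] [-5.34791136e-02  9.98567659e-01  5.78551652e-04 -1.51027702e-03]
```

View pics/w7.png

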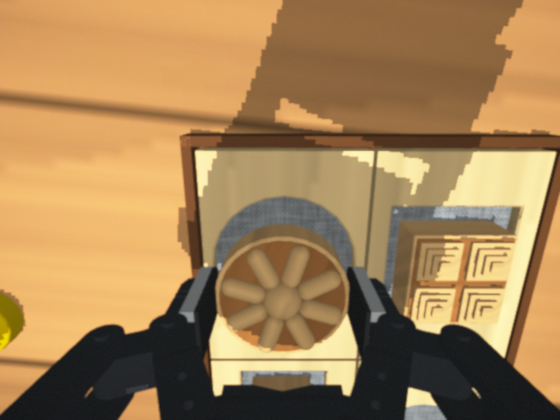

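```bash
python3 - <<'E'
from h import *
w=shot('wrist'); d=np.array([np.cos(.107),np.sin(.107)])
print('pocket',ray(w,[(285,197)],.016)[0,:2]+.038*d,ray(w,[(215,255),(356,255)],.016)[:,:2].mean(0))
print('ros bottom',ray(w,[(284,224)],.036)[0,:2]+.030*d,'button',ray(w,[(284,297)],.06))
E
```

```text
pocket [ 0.50398346 -0.03344239] [ 0.49833306 -0.03365691]
ros bottom [ 0.50328748 -0.03415163] button [[ 0.49654528 -0.03498765  0.06      ]]
```

Request:
jog_arm --deltas "0.12 0.03 -0.6 0 0 0; 0 0 -0.5 0 0 0; 0 0 -0.2 0 0 0; 0 0 0 0 0 0; 0 0 0 0 0 0"

```text
time: 25.95
eef_pos: [0.5039, -0.0361, 0.0325]
tcp_rot: [-0.053, 0.999, -0.0, 0.0]
contact_force: [-0.3, -0.2, 0.0]
opening: 0.681
finger_force: 43.1
```

Request:
jog_arm --deltas "0 0 0 0 0 0; 0 0 0 0 0 0; 0 0 0 0 0 0; 0 0 0.7 0 0 0; 0 0 1 0 0 0; 0 0 1 0 0 0; 0 0 1 0 0 0; 0 0 1 0 0 0" --gripper 0.85

```text
time: 26.95
eef_pos: [0.5039, -0.036, 0.1281]
tcp_rot: [-0.053, 0.999, -0.0, 0.001]
contact_force: [0.4, -1.0, -0.6]
opening: 0.851
finger_force: 0.0
```

Request:
jog_arm --deltas "0.315 -0.98 0.2 0 0 0; 0.315 -0.98 0.2 0 0 0; 0.315 -0.98 0.2 0 0 0; 0.315 -0.98 0.2 0 0 0; 0.315 -0.98 0.2 0 0 0; 0.315 -0.98 0.2 0 0 0; 0.315 -0.98 0.2 0 0 0; 0.315 -0.98 0.2 0 0 0; 0.315 -0.98 0 0 0 0; 0.315 -0.98 0 0 0 0; 0.315 -0.98 0 0 0 0; 0.315 -0.98 0 0 0 0; 0.315 -0.98 0 0 0 0; 0 0 0 0 0 0" --gripper 0.68

```text
time: 28.7
eef_pos: [0.5859, -0.2924, 0.1583]
tcp_rot: [-0.052, 0.999, -0.0, 0.0]
contact_force: [-1.0, 0.3, 0.1]
opening: 0.682
finger_force: 0.0
```

```bash
python3 - <<'E'
from h import *
w=shot('wrist','w8.png'); s=get_state(); print(s['eef_pos'],s['opening']); print(proj(w,[[.586,-.2915,.07],[.586,-.2915,0]]))
E
```

```text
[ 0.58559059 -0.29138168  0.15812216] 0.6801482859799242
[[282.74089974 226.59208983]
 [282.58186392 197.89308044]]
```

View pics/w8.png

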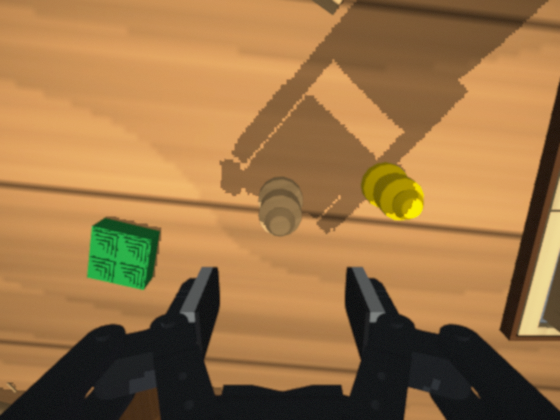

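Request:
jog_arm --deltas "-0.05 -0.05 -1 0 0 0; 0 0 -1 0 0 0; 0 0 -1 0 0 0; 0 0 -1 0 0 0; 0 0 -1 0 0 0; 0 0 -0.9 0 0 0; 0 0 0 0 0 0"

```text
time: 29.62
eef_pos: [0.5834, -0.291, 0.0379]
tcp_rot: [-0.053, 0.999, 0.001, -0.002]
contact_force: [-0.1, 0.1, -0.1]
opening: 0.682
finger_force: 0.0
```

Request:
jog_arm --deltas "0 0 0 0 0 0; 0 0 0 0 0 0; 0 0 0 0 0 0; 0 0 0 0 0 0" --gripper 0.2 --squeeze 40

```text
time: 30.12
eef_pos: [0.5853, -0.2924, 0.0416]
tcp_rot: [-0.053, 0.999, -0.001, 0.001]
contact_force: [0.1, 0.6, 3.0]
opening: 0.356
finger_force: 39.8
```

Request:
jog_arm --deltas "0 0 0.6 0 0 0; 0 0 1 0 0 0; 0 0 1 0 0 0; 0 0 1 0 0 0; 0 0 0 0 0 0"

```text
time: 30.75
eef_pos: [0.5861, -0.2928, 0.1158]
tcp_rot: [-0.053, 0.999, -0.002, 0.002]
contact_force: [-0.1, 0.3, -0.2]
opening: 0.365
finger_force: 39.7
```

Request:
jog_arm --deltas "0 0 1 0 0 0; 0.087 0.947 0.4 0 0 0; 0.087 0.947 0.2 0 0 0; 0.087 0.947 0 0 0 0; 0.087 0.947 0 0 0 0; 0.087 0.947 0 0 0 0; 0.087 0.947 0 0 0 0; 0.087 0.947 0 0 0 0; 0.087 0.947 0 0 0 0; 0.087 0.947 0 0 0 0; 0.087 0.947 0 0 0 0; 0.087 0.947 0 0 0 0; 0.087 0.947 0 0 0 0; 0.087 0.947 0 0 0 0; 0.087 0.947 0 0 0 0; 0.087 0.947 0 0 0 0; 0.087 0.947 0 0 0 0; 0.087 0.947 0 0 0 0; 0.087 0.947 0 0 0 0; 0.087 0.947 0 0 0 0"

```text
time: 33.25
eef_pos: [0.6177, 0.0693, 0.1443]
tcp_rot: [-0.053, 0.999, -0.0, 0.0]
contact_force: [-0.1, -0.8, -0.5]
opening: 0.358
finger_force: 39.7
```

Request:
jog_arm --deltas "0 0 -1 0 0 0; 0 0 -1 0 0 0; 0 0 -1 0 0 0; 0 0 0 0 0 0; 0 0 0 0 0 0"

```text
time: 33.88
eef_pos: [0.6179, 0.0676, 0.0843]
tcp_rot: [-0.053, 0.999, -0.0, 0.0]
contact_force: [0.1, 0.7, -0.2]
opening: 0.363
finger_force: 39.7
```

```bash
python3 - <<'E'
from h import *
w=shot('wrist','w9.png'); s=get_state(); print(s['eef_pos'],s['tcp_rot'])
h=cv2.cvtColor(w['color'],cv2.COLOR_BGR2HSV).astype(int)
for k in blobs(None,(h[...,1]<70)&(h[...,2]>60)&(h[...,2]<190),3,200): print('gray',cv2.boundingRect(k),np.round(world_rect(w,k,.010),4))
E
```

```text
[0.61826625 0.0677073  0.08494516] [-5.28113232e-02  9.98604288e-01 -7.78218541e-05  6.58240214e-04]
gray (319, 263, 24, 53) [ 0.6533  0.1054 40.8539 10.7598 17.2167]
gray (221, 263, 25, 53) [ 6.60400e-01  3.89000e-02  4.08560e+01  1.11029e+01 -5.04260e+00]
gray (237, 194, 86, 60) [ 6.10700e-01  6.53000e-02  5.38044e+01  3.82392e+01 -8.03308e+01]
gray (85, 149, 101, 156) [ 6.262000e-01 -2.180000e-02  1.047288e+02  5.018440e+01  6.083900e+00]
gray (215, 0, 130, 78) [ 5.07600e-01  5.49000e-02  6.66040e+01  3.67327e+01 -8.39193e+01]
gray (82, 0, 98, 87) [ 5.21900e-01 -1.86000e-02  6.61056e+01  2.27475e+01 -4.67772e+01]
```

View pics/w9.png

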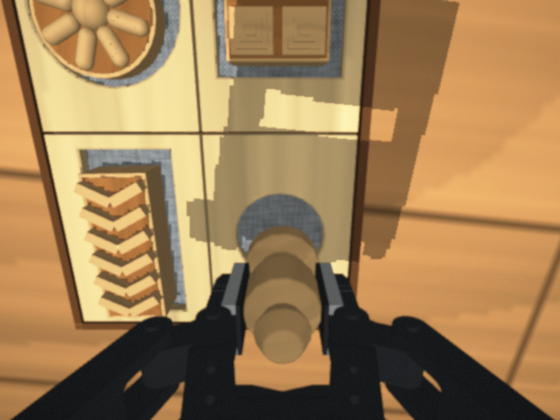

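```bash
python3 - <<'E'
from h import *
w=shot('wrist'); d=np.array([np.cos(.107),np.sin(.107)])
print('pocket',ray(w,[(280,194)],.016)[0,:2]+.027*d,ray(w,[(237,232),(323,232)],.014)[:,:2].mean(0))
for z in (.044,.056): print('foot',ray(w,[(283,227)],z)[0,:2]+.019*d)
E
```

```text
pocket [0.61763281 0.0668849 ] [0.61565515 0.06659721]
foot [0.61960968 0.06881123]
foot [0.61503598 0.06828583]
```

Request:
jog_arm --deltas "0 -0.08 -0.7 0 0 0; 0 0 -0.7 0 0 0; 0 0 -0.33 0 0 0; 0 0 0 0 0 0; 0 0 0 0 0 0"

```text
time: 34.6
eef_pos: [0.6176, 0.0665, 0.0496]
tcp_rot: [-0.053, 0.999, -0.0, -0.0]
contact_force: [-0.2, 0.2, 0.5]
opening: 0.362
finger_force: 40.4
```

Request:
jog_arm --deltas "0 0 0 0 0 0; 0 0 0 0 0 0; 0 0 0 0 0 0; 0 0 0 0 0 0; 0 0 0.7 0 0 0; 0 0 1 0 0 0; 0 0 1 0 0 0; 0 0 1 0 0 0; 0 0 1 0 0 0; 0 0 1 0 0 0; 0 0 1 0 0 0; -0.5 1 0.5 0 0 0; -0.5 1 0.5 0 0 0; -0.5 1 0 0 0 0; -0.5 1 0 0 0 0; -0.5 1 0 0 0 0; -0.5 1 0 0 0 0; -0.5 1 0 0 0 0; -0.5 1 0 0 0 0; -0.5 1 0 0 0 0" --gripper 0.65

```text
time: 37.1
eef_pos: [0.5269, 0.2478, 0.2037]
tcp_rot: [-0.053, 0.999, -0.0, -0.0]
contact_force: [0.7, -0.2, 0.0]
opening: 0.651
finger_force: 0.0
```

Request:
jog_arm --deltas "-0.5 1 0 0 0 0; -0.5 1 0 0 0 0; -0.5 1 0 0 0 0; -0.5 1 0 0 0 0; -0.5 1 0 0 0 0; -0.5 1 0 0 0 0; 0 0 0 0 0 0; 0 0 0 0 0 0"

```text
time: 38.1
eef_pos: [0.4676, 0.3664, 0.2036]
tcp_rot: [-0.053, 0.999, -0.0, 0.0]
contact_force: [-0.5, -0.3, 0.4]
opening: 0.649
finger_force: 0.0
```

```bash
python3 - <<'E'
from h import *
c=shot('top'); s=shot('scene')
a=cv2.resize(c['color'][135:260,215:330],(396,430),interpolation=2); b=cv2.resize(s['color'][170:280,225:370],(400,303),interpolation=2); b=np.pad(b,((0,127),(0,0),(0,0)))
cv2.imwrite('pics/f.png',np.hstack([a,b]))
E
```

```text
(no output)
```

View pics/f.png

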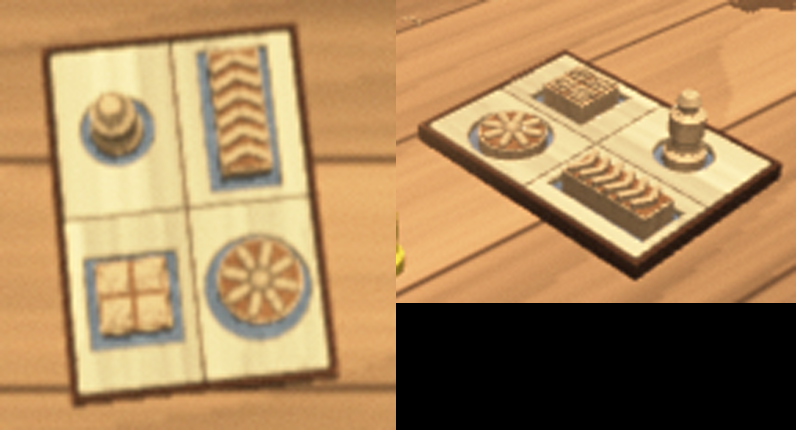

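All four carvings sit in their pockets with a gap around each, and the gripper is clear. I'm handing in.

```bash
python3 -c "
from plant import ctrl; print(ctrl.sign_off())"
```

```text
the job is handed in; nothing more can be done
None
```

I placed all four carvings upright in their own pockets, left the look-alikes alone, and handed the job in at about 38 s; the last pictures show every piece seated, but sign-off returned no verdict.

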